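# Set the potter's dividing wheel to 120

## Robot

A 6-joint arm with a two-finger parallel gripper is mounted at the origin on the work surface. World frame = base frame: x ahead of the robot, y to its left, z up, the work surface at z = 0. Lengths are in m, angles in rad, forces in N, time in s.
With the tool pointing down it reaches from about 0.325 to 0.85 m from the base axis. Payload 15.5 kg.
Tool frame: the origin (TCP) lies on the centre line of the jaws, within the pads' length; the fingertips stand 14 mm ahead of it and the grasp point (between the pads) lies 5 mm behind it; z points along the fingers, y is the line along which they close (so a half turn about z gives the same grasp; the last joint's range is limited). The gripper opens to 91 mm and grips with 3 to 60 N. Pads are 32 mm wide; open, the fingers measure 118 mm over their backs; the gripper's body (76 mm by 178 mm) begins 60 mm behind the grasp point.
Start: joints at [1.25, 0.494, 1.345, -0, 1.302, -0.096], TCP at [0.139, 0.609, 0.228] pointing down, gripper open.
Joint ranges: [-2.91, 2.91], [-0.82, 2.16], [0.22, 2.67], [-1.22, 4.37], [0.12, 2.79], [-3.08, 3.08]. Speed limits (rad/s): [1.89, 1.89, 2.57, 3.01, 3.01, 3.01].

## Interface

Orientations are given as a 3x3 rotation matrix whose columns are the frame's x, y, z axes.
In Python, from rig import * gives the robot as it stands. The module is installed in compiled form; this text tells all that it offers.
- The arm moves only by the tool servo_tool, never from a script. Its argument "steps" is a list of rows, each a list of 4 numbers: the shift along the tool's x, y, z in m, then the turn about the tool's z in degrees. A call has exactly 10 rows; each row is the pose to reach, as a shift and turn from the pose commanded when the call began, along the tool's axes at that moment; what a row does not reach only later rows make up. A row lasts 1/8 s, in which the tool goes at most 62.5 mm and 10.7 degrees, less where a joint would pass 70% of its speed; a pose out of reach is approached as far as the arm can. A call with a gripper value outside its range is refused whole. "claw" is the gripper command: -1 is fully open, 1 is shut, values between are in proportion, set as the call begins (left out, the last holds). The fingers move at their own pace and stop on an object; "squeeze" is the grip in N (left out, the last holds). Time passes only in rows, so rows that repeat a pose let the fingers close, or fill a call up. It gives the time, the measured TCP pose, the force, the opening and the grip force at its end, in the units of the state.
- state(): the state, without advancing time (a new reading comes with each control period).
- camera(name): name is "side" or "top"; returns a dict with "color" (384x512x3 uint8, blue, green, red), "fx", "fy", "cx", "cy" (pixels), "R" (3x3) and "t" (3): a world point X has camera coordinates R X + t. Camera axes: x right, y down, z forward; pixel columns grow to the right and rows downward; lengths in m; the calibration is good to about 2 mm. A picture is of the moment at which its call begins. There is no depth.
- finish_job(): hands the job in; it is judged then, once.
The state is a dict: "clock": time; "joints": joint angles; "qd": joint speeds; "joint_efforts": joint torques, N m; "tool_pos": TCP position; "tool_rot": TCP orientation; "force": force on the tool from outside, world axes, zero at the start; "ft_torque": the same for the moment, N m; "grip_width": opening from 0.0 (shut) to 1.0 (fully open); "grasp_force": force on a finger pad.
Only numpy, scipy, OpenCV 4.12 (cv2) and the standard library are available. Lean on these libraries where they do the work, as an engineer would, in place of code of your own. Each camera call takes 0.05 s, during which the arm holds its last target. There are 200 camera calls.

## Task

Fit the loose black handle fully down onto the flat-sided spindle of the decorating wheel, and only then turn the wheel until its scale reads 120 degrees at the index line. Leave the handle on the spindle and let go of it; leave the mug, jar and bowl where they are.

Things in the scene. Friction and masses are not known exactly. Their poses are not given: they have to be found in the camera images.
- handle_mid (a point): centre of the loose upright black plastic handle block: 44 mm long (x), 30 wide (y), 60 tall (z, up), 0.1-0.2 kg; brass band at its foot, white line along x on top. Stands on the table. Its underside has a centred blind slot 25.5 (x) by 11.5 mm (y), 24 deep: fits the spindle either way round, with about 4 degrees of play either way. Grip it across 30 or 44 mm.
- spindle (a point): foot of the flat-sided steel spindle, on the wheel's axis, on top of a round boss (radius 30 mm), 56 mm above the table, 4 above the wheel's face. The spindle stands 18 mm up from here, 24 (x) by 10 mm (y), its top 4 mm tapering in 2 mm a side. x turns with the wheel and points to its 0 mark. Handle fully home: its underside on the boss, handle_mid 30 mm above this point.
- wheel (a joint): scale reading at the index, in rad (120 degrees = 2.094); grows as the wheel turns counterclockwise seen from above. Stops at 0 and 5.76. Stiff (0.2 N m friction), stays where left. Starts at 218 to 281 degrees, so it needs a clockwise turn of 98 to 161 degrees, more than one easy twist. The wheel is an aluminium disc of radius 130 mm, its face 52 mm above the table.
- zero_mark (a point): the 0 line of the black scale on the wheel's face, 118 mm from the axis; turns with the wheel. Scale lines along the rim: short every 10 degrees, long every 30. Inside the 0 line is a diamond, inside the 90 line one dot, 180 two dots, 270 three dots. Seen from above the values grow clockwise round the disc.
- index (a point): index: the inner edge of the fixed dark steel block at the wheel's rim, 136 mm from the axis, level with the wheel's face, 52 mm above the table. The scale is read against the white line along its top. x points away from the axis.
- mug_mid (a point): bystander: centre of a blue mug, 76 mm wide, 90 mm tall.
- jar_mid (a point): bystander: centre of an amber jar with white cap, 60 mm wide, 85 mm tall.
- bowl_mid (a point): bystander: centre of a terracotta bowl, 120 mm wide, 55 mm tall.
Mind the look-alikes: they are no part of the job. Of the things that look like the part that bears handle_mid, take the one that is farthest from the robot's base at the start.

How it is judged:
On the way:
1. the handle is fully down on the spindle while the wheel is still within about 20 degrees of its starting reading (horizontal distance between handle_mid and spindle below 0.004 m and z of handle_mid in the frame of spindle between 0.026 and 0.034 m and angle between handle_mid's own z axis and vertical below 0.08 rad and angle between the x axis of handle_mid and the x axis of spindle, either way round below 0.15 rad and distance of zero_mark from where it was at the start of the episode below 0.041 m), for 0.2 s.
At the end, for the whole second after the job is handed in: The scale reads 120 degrees, within 3 degrees, at the index and the wheel is still; the handle sits upright, fully home on the spindle (within 4 mm in height and sideways) (horizontal distance between handle_mid and spindle below 0.004 m and z of handle_mid in the frame of spindle between 0.026 and 0.034 m and angle between handle_mid's own z axis and vertical below 0.08 rad and angle between the x axis of handle_mid and the x axis of spindle, either way round below 0.15 rad and value of joint wheel between 2.042 and 2.146 rad and velocity of joint wheel between -0.02 and 0.02 rad/s); the robot touches nothing.
It fails at once if the mug is moved more than 30 mm or tipped (distance of mug_mid from where it was at the start of the episode above 0.03 m or angle between mug_mid's own z axis and vertical above 0.4 rad).
It fails at once if the jar is moved more than 30 mm or tipped (distance of jar_mid from where it was at the start of the episode above 0.03 m or angle between jar_mid's own z axis and vertical above 0.4 rad).
It fails at once if the bowl is moved more than 30 mm or tipped (distance of bowl_mid from where it was at the start of the episode above 0.03 m or angle between bowl_mid's own z axis and vertical above 0.4 rad).
It also fails if it takes over 61 s, if anything falls off the work surface, if the arm or the gripper's body presses on something with over 40 N, if the wrist force passes 120 N, or if a joint passes its speed limit or range.

## Working session

There is one attempt and no reset: what is moved stays moved. The work goes in short steps, Python scripts to look and compute and a tool call to move; the robot and the scene stay as the last step left them, time stands still between calls to the robot, and variables do not carry over. Pictures are saved under pics/ and viewed, at most 10 in all, crops included, and the job is handed in when it is done.

Besides the shell and the picture viewer there is one more tool, called after "Emit:" as name([rows], argument=value, ...), one row to a line, values as JSON. servo_tool: Moves the arm, as the interface text tells. Its arguments: {"type":"object","properties":{"steps":{"type":"array"},"claw":{"type":"number"},"squeeze":{"type":"number"}},"required":["steps"]}

```bash
mkdir -p pics; cat > h.py <<'E'
from rig import *
import numpy as np, cv2
def ray(c,u,v,z):
    d=np.array([(u-c["cx"])/c["fx"],(v-c["cy"])/c["fy"],1.]);R=np.array(c["R"]);t=np.array(c["t"])
    o=-R.T@t;d=R.T@d
    return o+d*(z-o[2])/d[2]
def proj(c,X):
    p=np.array(c["R"])@np.array(X)+np.array(c["t"]);return c["fx"]*p[0]/p[2]+c["cx"],c["fy"]*p[1]/p[2]+c["cy"]
E
python3 - <<'E'
from h import *
for n in("top","side"):
    c=camera(n);cv2.imwrite(f"pics/{n}0.png",c["color"]);print(n,c["fx"],-np.array(c["R"]).T@c["t"],np.round(c["R"],2).tolist())
s=state();print(s["clock"],s["tool_pos"],np.round(s["tool_rot"],3).tolist(),s["grip_width"])
E
```

```text
top 392.5863199012783 [ 0.42274433 -0.05644615  1.32209717] [[0.02, -1.0, -0.01], [-1.0, -0.02, -0.08], [0.08, 0.01, -1.0]]
side 436.4008005798109 [ 0.4573537  -0.95441179  0.96207269] [[0.99, -0.11, -0.02], [-0.09, -0.69, -0.72], [0.06, 0.72, -0.69]]
0.1 [0.13921206 0.60895338 0.22739348] [[-0.975, 0.223, -0.0], [0.223, 0.975, -0.001], [0.0, -0.001, -1.0]] 0.9964925446452728
```

View pics/top0.png

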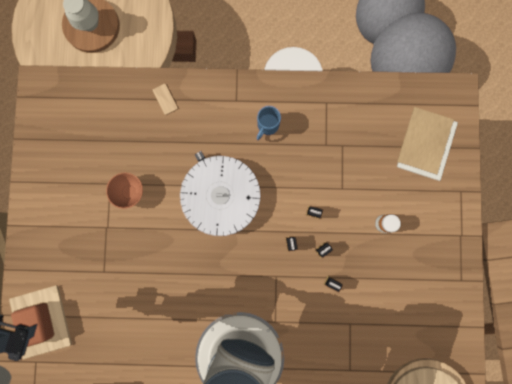

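View pics/side0.png

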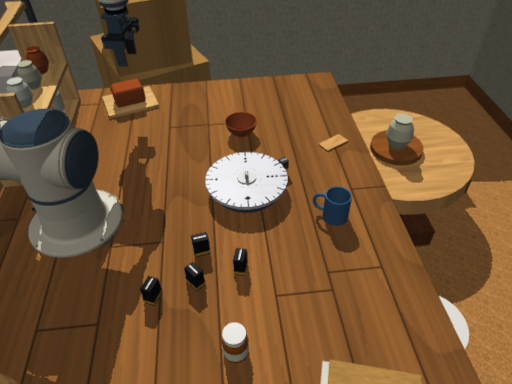

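Four black blocks in the top view: (315,212), (292,244), (325,250) and (334,284). The base is near (240,360), so (315,212) is the farthest and should be the one to take. The wheel is at (220,195), the index block at (200,157), the mug at (268,120), the jar at (390,223) and the bowl at (125,190). I'll measure and confirm in a crop.

```bash
python3 - <<'E'
from h import *
c=camera("top");im=c["color"]
a=cv2.resize(im[145:245,170:270],(400,400),interpolation=cv2.INTER_CUBIC);b=cv2.resize(im[192:292,272:372],(400,400),interpolation=cv2.INTER_CUBIC)
cv2.imwrite("pics/crop1.png",np.hstack([a,b]))
g=im.max(2)
for u,v in((315,212),(292,244),(325,250),(334,284)):
    w=im[v-10:v+11,u-11:u+12].astype(int);m=((w.min(2)>110)).astype(np.uint8)
    ys,xs=np.nonzero(m);wt=w.min(2)[ys,xs]
    P=np.array([ray(c,x+u-11,y+v-10,.06)[:2] for x,y in zip(xs,ys)])
    ce=np.average(P,axis=0,weights=wt);_,_,V=np.linalg.svd((P-ce))
    print((u,v),len(xs),ce.round(4),"dist",np.hypot(*ce).round(3),"ang",np.degrees(np.arctan2(V[0,1],V[0,0])).round(1))
# wheel disc
hsv=cv2.cvtColor(im,cv2.COLOR_BGR2HSV);m=((hsv[...,1]<60)&(hsv[...,2]>110)).astype(np.uint8)
m=cv2.morphologyEx(m,cv2.MORPH_CLOSE,np.ones((7,7)))
m[:140]=0;m[250:]=0;m[:,:165]=0;m[:,275:]=0
k=max(cv2.findContours(m,0,1)[0],key=cv2.contourArea)
h=cv2.convexHull(k)
P=np.array([ray(c,*q[0],.052)[:2] for q in h],np.float32)
e=cv2.fitEllipse(h);print(e,cv2.minEnclosingCircle(P),"c",ray(c,*e[0],.052))
print([ray(c,200,157,.06),ray(c,268,120,.09),ray(c,390,223,.085),ray(c,125,190,.055)])
E
```

```text
(315, 212) 29 [ 0.481 -0.234] dist 0.535 ang 73.5
(292, 244) 30 [ 0.3765 -0.1613] dist 0.41 ang -169.9
(325, 250) 28 [ 0.3585 -0.2671] dist 0.447 ang 127.6
(334, 284) 30 [ 0.2494 -0.2979] dist 0.389 ang 64.0
((218.291015625, 193.38546752929688), (79.69417572021484, 87.55899047851562), 147.6785430908203) ((0.5398267507553101, 0.07956817746162415), 0.14620159566402435) c [0.53257678 0.07938831 0.052     ]
[array([0.64950599, 0.14179781, 0.06      ]), array([ 0.76838638, -0.07661949,  0.09      ]), array([ 0.44841421, -0.46541166,  0.085     ]), array([0.53671073, 0.38316439, 0.055     ])]
```

View pics/crop1.png

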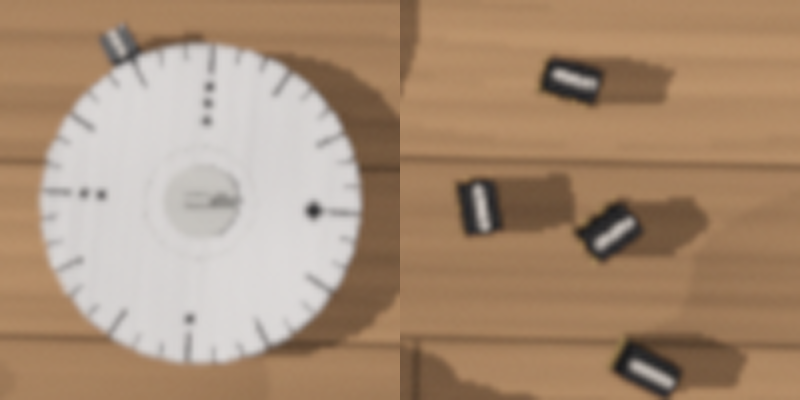

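The crop confirms the block at top-view (315,212): black, white line on top, and 0.535 m from the base against 0.41, 0.447 and 0.389 for the others. The diamond (0 mark) is at about (248,197) and the index at (200,157), so the scale reads roughly 239. Next I'll refine with both cameras.

```bash
cat > m.py <<'E'
from h import *
def white(c,X,z=.06,r=11,th=110):
    u,v=map(int,np.round(proj(c,X)));w=c["color"][v-r:v+r+1,u-r:u+r+1].astype(int).min(2)
    n,l,st,cc=cv2.connectedComponentsWithStats((w>th).astype(np.uint8));
    i=1+np.argmax(st[1:,4]);ys,xs=np.nonzero(l==i);wt=w[ys,xs]-th+1
    P=np.array([ray(c,x+u-r,y+v-r,z)[:2] for x,y in zip(xs,ys)]);ce=np.average(P,axis=0,weights=wt)
    V=np.linalg.svd((P-ce)*np.sqrt(wt)[:,None])[2];return len(xs),ce.round(4),np.degrees(np.arctan2(V[0,1],V[0,0])).round(1)
def disc(c,C,R=.13):
    # rectify the face plane z=.052 to 0.5 mm/px about C; returns image (col = -y, row = -x)
    N=640;s=.0005;pts=[(0,0),(N-1,0),(N-1,N-1),(0,N-1)]
    W=[(C[0]+(N/2-v)*s,C[1]+(N/2-u)*s,.052) for u,v in pts]
    H=cv2.getPerspectiveTransform(np.float32([proj(c,w) for w in W]),np.float32(pts))
    return cv2.warpPerspective(c["color"],H,(N,N),flags=cv2.INTER_CUBIC)
def w_of(C,u,v):return np.array([C[0]+(320-v)*.0005,C[1]+(320-u)*.0005])
def center(im,C):
    hsv=cv2.cvtColor(im,cv2.COLOR_BGR2HSV);m=((hsv[...,1]<70)&(hsv[...,2]>100)).astype(np.uint8)
    m=cv2.morphologyEx(m,3,np.ones((31,31)));m=cv2.morphologyEx(m,2,cv2.getStructuringElement(2,(121,121)))
    k=max(cv2.findContours(m,0,1)[0],key=cv2.contourArea);e=cv2.fitEllipse(cv2.convexHull(k));return w_of(C,*e[0]),np.array(e[1])/2*.0005
def ring(im,C,c0,r,th=100):
    a=np.radians(np.arange(0,360,.25));p=c0[:,None]+r*np.array([np.cos(a),np.sin(a)])
    u=320-(p[1]-C[1])/.0005;v=320-(p[0]-C[0])/.0005
    return cv2.remap(im,u.astype(np.float32)[None],v.astype(np.float32)[None],1)[0].min(1)
E
python3 - <<'E'
from m import *
C=np.array([.533,.079])
for n in("top","side"):
    c=camera(n)
    print(n,"handle",white(c,(.481,-.234,.06)))
    im=disc(c,C);cv2.imwrite(f"pics/rect_{n}.png",im);c0,r=center(im,C);print("centre",c0.round(4),r.round(4))
    # tick phase: dark angular profile at r=.122 (short lines) -> fit 10deg period
    p=255-ring(im,C,c0,.122).astype(float);a=np.radians(np.arange(0,360,.25))
    print("phase10",np.degrees(-np.angle((p*np.exp(-36j*a)).sum())*-1/36).round(2))
    for rr in(.09,):
        q=255.-ring(im,C,c0,rr);i=q>np.median(q)+60;d=np.degrees(a[i]);print("dots",[(round(float(g.mean()),1)) for g in np.split(d,np.where(np.diff(d)>2)[0]+1) if len(g)])
E
python3 -c "
import cv2,numpy as np
cv2.imwrite('pics/rects.png',np.hstack([cv2.resize(cv2.imread(f'pics/rect_{n}.png'),(400,400),interpolation=3) for n in('top','side')]))"
```

```text
top handle (29, array([ 0.4809, -0.2337]), np.float64(74.8))
centre [0.5278 0.0751] [0.1316 0.1336]
phase10 3.04
dots [266.6]
side handle (26, array([ 0.4792, -0.2351]), np.float64(-105.6))
centre [0.5257 0.0741] [0.1304 0.1321]
phase10 3.04
dots [86.9, 267.0]
```

View pics/rects.png

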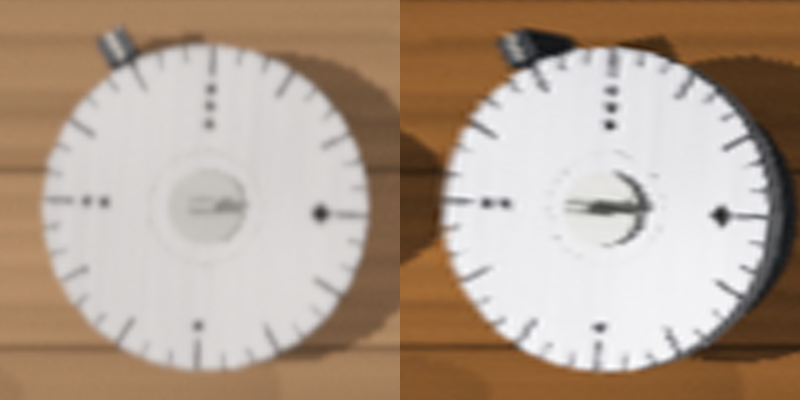

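```bash
cat >> m.py <<'E'
def tickfit(im,C,c0,r=.121):
    a=np.radians(np.arange(0,360,.25))
    for _ in range(6):
        p=255-ring(im,C,c0,r).astype(float);p-=cv2.blur(p[None],(41,1))[0];p=np.clip(p,0,60)
        z=p*np.exp(-36j*a);s=np.array([z[i:i+160].sum() for i in range(0,1440,160)]);m=a[:1440:160]+np.radians(20)
        g=np.angle(s.sum());e=-np.angle(s*np.exp(-1j*g))/36   # tick angle error
        A=np.c_[-np.sin(m),np.cos(m)];d=np.linalg.lstsq(A,e*r,rcond=None)[0];c0=c0+d
    return c0,np.degrees(-g/36)%10,np.degrees(e-A@d/r).round(2)
E
python3 - <<'E'
from m import *
C=np.array([.533,.079])
for n in("top","side"):
    im=cv2.imread(f"pics/rect_{n}.png")
    c0,ph,res=tickfit(im,C,np.array([.527,.0746]));print(n,c0.round(4),ph.round(2),res)
    for r in(.138,.142,.146,.15):
        q=ring(im,C,c0,r).astype(int)[60:180];i=np.arange(60,180)*.25
        print(r,[(float(x),int(y)) for x,y in zip(i,q)][16:100:3] if r==.142 else "", (i[q<90].min(),i[q<90].max()) if (q<90).any() else None)
E
```

```text
top [0.5271 0.0752] 6.95 [ 0.05  0.03  0.04 -0.07 -0.04  0.02  0.13 -0.09 -0.07]
0.138  (np.float64(15.0), np.float64(34.25))
0.142 [(19.0, 81), (19.75, 81), (20.5, 82), (21.25, 83), (22.0, 82), (22.75, 78), (23.5, 80), (24.25, 88), (25.0, 93), (25.75, 98), (26.5, 106), (27.25, 125), (28.0, 149), (28.75, 166), (29.5, 159), (30.25, 138), (31.0, 118), (31.75, 102), (32.5, 96), (33.25, 96), (34.0, 97), (34.75, 97), (35.5, 97), (36.25, 97), (37.0, 98), (37.75, 98), (38.5, 97), (39.25, 96)] (np.float64(15.0), np.float64(24.25))
0.146  (np.float64(20.0), np.float64(24.25))
0.15  (np.float64(22.25), np.float64(24.25))
side [0.5259 0.0747] 6.92 [ 0.2  -0.09 -0.07  0.17 -0.02 -0.19  0.17  0.06 -0.2 ]
0.138  (np.float64(15.0), np.float64(44.75))
0.142 [(19.0, 24), (19.75, 24), (20.5, 23), (21.25, 22), (22.0, 25), (22.75, 31), (23.5, 42), (24.25, 57), (25.0, 65), (25.75, 63), (26.5, 67), (27.25, 85), (28.0, 108), (28.75, 129), (29.5, 146), (30.25, 143), (31.0, 122), (31.75, 97), (32.5, 85), (33.25, 72), (34.0, 62), (34.75, 54), (35.5, 51), (36.25, 49), (37.0, 48), (37.75, 49), (38.5, 49), (39.25, 48)] (np.float64(15.0), np.float64(44.75))
0.146  (np.float64(15.0), np.float64(44.75))
0.15  (np.float64(15.0), np.float64(44.75))
```

Emit:
servo_tool([
  [-0.52, -0.746, 0, 92.5],
  [-0.52, -0.746, 0, 92.5],
  [-0.52, -0.746, 0, 92.5],
  [-0.52, -0.746, 0, 92.5],
  [-0.52, -0.746, 0, 92.5],
  [-0.52, -0.746, 0, 92.5],
  [-0.52, -0.746, 0, 92.5],
  [-0.52, -0.746, 0, 92.5],
  [-0.52, -0.746, 0, 92.5],
  [-0.52, -0.746, 0, 92.5],
], claw=-1, squeeze=30)

```text
clock: 1.5
tool_pos: [0.3717, 0.0347, 0.2282]
tool_rot: [[0.267, 0.964, 0.001], [0.964, -0.267, 0.0], [0.0, 0.001, -1.0]]
force: [1.2, 1.2, -0.2]
grip_width: 1.005
grasp_force: 0.0
```

Emit:
servo_tool([
  [-0.231, 0.176, 0.1, 0],
  [-0.231, 0.176, 0.1, 0],
  [-0.231, 0.176, 0.1, 0],
  [-0.231, 0.176, 0.1, 0],
  [-0.231, 0.176, 0.1, 0],
  [-0.231, 0.176, 0.1, 0],
  [-0.231, 0.176, 0.1, 0],
  [-0.231, 0.176, 0.1, 0],
  [-0.231, 0.176, 0.1, 0],
  [-0.231, 0.176, 0.1, 0],
])

```text
clock: 2.75
tool_pos: [0.4796, -0.2324, 0.1283]
tool_rot: [[0.265, 0.964, 0.0], [0.964, -0.265, -0.0], [-0.0, 0.0, -1.0]]
force: [1.1, -0.7, -0.7]
grip_width: 1.0
grasp_force: 0.0
```

```bash
cat > d.py <<'E'
import sys;from h import *
x,y,z,psi=map(float,sys.argv[1:]);s=state();R=np.array(s["tool_rot"]);d=R.T@(np.array([x,y,z])-s["tool_pos"])
p=np.degrees(np.arctan2(R[1,0],R[0,0]));print("shift",d.round(4),"turn",round(-(psi-p),2),"psi",p.round(2),np.round(s["tool_pos"],4),"j6",round(s["joints"][5],2))
E
python3 d.py .480 -.2344 .03 74.6
```

```text
shift [-0.0018  0.0009  0.0983] turn 0.06 psi 74.66 [ 0.4796 -0.2324  0.1283] j6 -0.3
```

Descend, then grip.

Emit:
servo_tool([
  [-0.002, 0.001, 0.04, 0],
  [-0.002, 0.001, 0.07, 0],
  [-0.002, 0.001, 0.09, 0],
  [-0.002, 0.001, 0.098, 0],
  [-0.002, 0.001, 0.098, 0],
  [-0.002, 0.001, 0.098, 0],
  [-0.002, 0.001, 0.098, 0],
  [-0.002, 0.001, 0.098, 0],
  [-0.002, 0.001, 0.098, 0],
  [-0.002, 0.001, 0.098, 0],
])

```text
clock: 4.0
tool_pos: [0.48, -0.235, 0.03]
tool_rot: [[0.265, 0.964, 0.0], [0.964, -0.265, -0.0], [-0.0, 0.0, -1.0]]
force: [0.2, -0.2, 0.8]
grip_width: 1.005
grasp_force: 0.0
```

Emit:
servo_tool([
  [0, 0, 0, 0],
  [0, 0, 0, 0],
  [0, 0, 0, 0],
  [0, 0, 0, 0],
  [0, 0, 0, 0],
  [0, 0, 0, 0],
  [0, 0, 0, 0],
  [0, 0, 0, 0],
  [0, 0, 0, 0],
  [0, 0, 0, 0],
], claw=1, squeeze=30)

```text
clock: 5.25
tool_pos: [0.48, -0.235, 0.0299]
tool_rot: [[0.265, 0.964, -0.0], [0.964, -0.265, -0.0], [-0.0, -0.0, -1.0]]
force: [0.5, 0.8, -0.2]
grip_width: 0.329
grasp_force: 30.0
```

Emit:
servo_tool([
  [0, 0, -0.03, 0],
  [0, 0, -0.06, 0],
  [0, 0, -0.1, 0],
  [0, 0, -0.13, 0],
  [0, 0, -0.13, 0],
  [0, 0, -0.13, 0],
  [0, 0, -0.13, 0],
  [0, 0, -0.13, 0],
  [0, 0, -0.13, 0],
  [0, 0, -0.13, 0],
])

```text
clock: 6.5
tool_pos: [0.48, -0.235, 0.1598]
tool_rot: [[0.265, 0.964, -0.0], [0.964, -0.265, 0.0], [0.0, -0.0, -1.0]]
force: [-0.0, -0.3, -1.2]
grip_width: 0.326
grasp_force: 30.0
```

```bash
python3 d.py .5265 .0750 .16 86.94
```

```text
shift [ 3.112e-01 -3.740e-02 -2.000e-04] turn -12.32 psi 74.62 [ 0.48   -0.235   0.1598] j6 -0.3
```

Emit:
servo_tool([
  [0.05, -0.006, 0, -4],
  [0.1, -0.012, 0, -8],
  [0.16, -0.019, 0, -12.3],
  [0.22, -0.026, 0, -12.3],
  [0.27, -0.032, 0, -12.3],
  [0.311, -0.0374, 0, -12.3],
  [0.311, -0.0374, 0.01, -12.3],
  [0.311, -0.0374, 0.025, -12.3],
  [0.311, -0.0374, 0.035, -12.3],
  [0.311, -0.0374, 0.035, -12.3],
])

```text
clock: 7.75
tool_pos: [0.5258, 0.074, 0.1239]
tool_rot: [[0.055, 0.998, -0.002], [0.998, -0.055, -0.0], [-0.0, -0.002, -1.0]]
force: [-0.4, -0.5, -0.9]
grip_width: 0.33
grasp_force: 30.0
```

```bash
python3 d.py .5265 .0750 .086 86.94; python3 - <<'E'
from h import *
c=camera("side");u,v=map(int,proj(c,(.5265,.075,.08)))
cv2.imwrite("pics/hov.png",cv2.resize(c["color"][v-45:v+45,u-60:u+60],(800,600),interpolation=2));print(u,v)
for h in(.0,.03): # expected handle bottom corners & spindle
    pass
E
```

```text
shift [0.0011 0.0007 0.0379] turn -0.09 psi 86.85 [0.5258 0.074  0.1239] j6 0.08
245 170
```

View pics/hov.png

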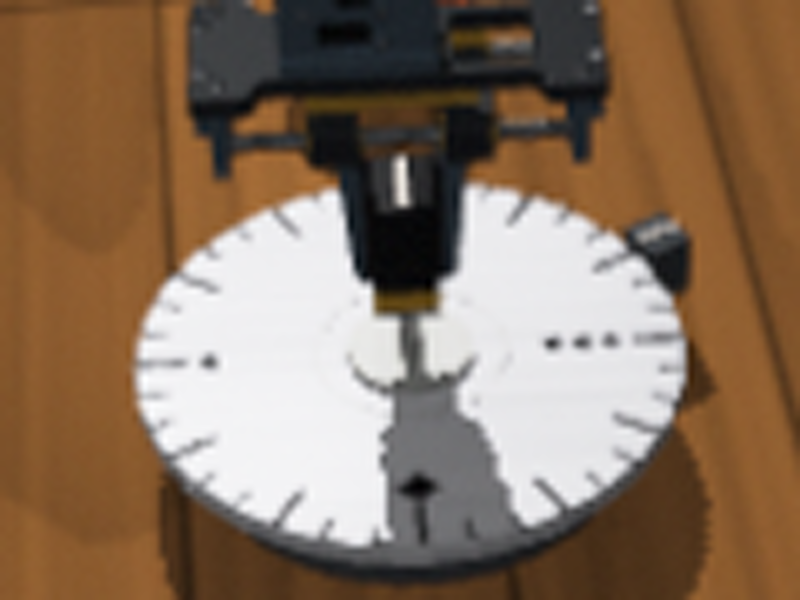

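```bash
python3 - <<'E'
from h import *
c=camera("side");print(np.round(state()["tool_pos"],4))
hsv=cv2.cvtColor(c["color"],cv2.COLOR_BGR2HSV)[160:176,232:260]
m=(hsv[...,1]>130)&(hsv[...,2]>60)&(hsv[...,0]>12)
ys,xs=np.nonzero(m);xs+=232;ys+=160
for y in sorted(set(ys)):print(y,xs[ys==y].min(),xs[ys==y].max(),c["color"][y,246])
yb=ys.max()+.5;print(ray(c,xs[ys>=ys.max()-1].mean(),yb,state()["tool_pos"][2]-.03))
E
```

```text
[0.5265 0.0742 0.1249]
169 242 249 [19 61 82]
170 242 250 [20 67 91]
[0.52458792 0.05690116 0.09491902]
```

Emit:
servo_tool([
  [0, 0, 0.006, 0],
  [0, 0, 0.012, 0],
  [0, 0, 0.016, 0],
  [0, 0, 0.019, 0],
  [0, 0, 0.021, 0],
  [0, 0, 0.023, 0],
  [0, 0, 0.025, 0],
  [0, 0, 0.027, 0],
  [0, 0, 0.027, 0],
  [0, 0, 0.027, 0],
])

```text
clock: 9.1
tool_pos: [0.5265, 0.0748, 0.098]
tool_rot: [[0.054, 0.999, 0.0], [0.999, -0.054, -0.0], [-0.0, 0.0, -1.0]]
force: [-0.2, -0.7, -2.0]
grip_width: 0.327
grasp_force: 30.0
```

```bash
python3 d.py .5265 .0750 .086 86.94; python3 -c "
from h import *
s=state();print(s['force'],s['ft_torque'])"
```

```text
shift [0.0002 0.     0.012 ] turn -0.02 psi 86.92 [0.5265 0.0748 0.098 ] j6 0.08
[-0.19844357 -0.68688667 -1.9567259 ] [-0.10696155  0.04344374 -0.03637126]
```

It's already 6 mm below the spindle top with no contact force, so it's entering the slot. Seat it.

Emit:
servo_tool([
  [0, 0, 0.002, 0],
  [0, 0, 0.004, 0],
  [0, 0, 0.006, 0],
  [0, 0, 0.008, 0],
  [0, 0, 0.009, 0],
  [0, 0, 0.01, 0],
  [0, 0, 0.011, 0],
  [0, 0, 0.012, 0],
  [0, 0, 0.0125, 0],
  [0, 0, 0.0125, 0],
])

```text
clock: 10.35
tool_pos: [0.5265, 0.0748, 0.0859]
tool_rot: [[0.054, 0.999, 0.0], [0.999, -0.054, -0.0], [0.0, 0.0, -1.0]]
force: [-2.5, -0.4, 10.6]
grip_width: 0.325
grasp_force: 30.0
```

```bash
python3 d.py .5265 .0750 .086 86.94; python3 -c "
from h import *
s=state();print(s['force'],s['ft_torque'])"
```

```text
shift [ 0.0002  0.     -0.0001] turn -0.02 psi 86.92 [0.5265 0.0748 0.0859] j6 0.08
[-2.53993591 -0.40560337 10.6352246 ] [-0.16924667  0.6692796  -0.00827945]
```

Seated: 10.6 N of contact at z = 0.0859. Start the clockwise turn.

Emit:
servo_tool([
  [0, 0, -0.0004, 3],
  [0, 0, -0.0004, 9],
  [0, 0, -0.0004, 15],
  [0, 0, -0.0004, 22],
  [0, 0, -0.0004, 29],
  [0, 0, -0.0004, 36],
  [0, 0, -0.0004, 43],
  [0, 0, -0.0004, 50],
  [0, 0, -0.0004, 56],
  [0, 0, -0.0004, 60],
], squeeze=50)

```text
clock: 11.6
tool_pos: [0.5263, 0.0749, 0.086]
tool_rot: [[0.893, 0.45, -0.0], [0.45, -0.893, 0.0], [-0.0, -0.0, -1.0]]
force: [-1.7, 0.2, 3.4]
grip_width: 0.326
grasp_force: 50.0
```

```bash
python3 d.py .5265 .0750 .086 -27; python3 -c "
from h import *
s=state();print(s['force'],s['ft_torque'])"
```

```text
shift [ 0.0002 -0.     -0.    ] turn 53.77 psi 26.77 [0.5263 0.0749 0.086 ] j6 1.13
[-1.71439307  0.16688189  3.40370418] [0.10420155 0.45541919 0.31759728]
```

Emit:
servo_tool([
  [0, 0, 0, 6],
  [0, 0, 0, 13],
  [0, 0, 0, 20],
  [0, 0, 0, 27],
  [0, 0, 0, 34],
  [0, 0, 0, 41],
  [0, 0, 0, 48],
  [0, 0, 0, 54],
  [0, 0, 0, 57],
  [0, 0, 0, 57],
])

```text
clock: 12.85
tool_pos: [0.5264, 0.0751, 0.0859]
tool_rot: [[0.865, -0.501, -0.0], [-0.501, -0.865, 0.0], [-0.0, -0.0, -1.0]]
force: [-1.8, 3.6, 2.5]
grip_width: 0.33
grasp_force: 50.0
```

```bash
cat > w.py <<'E'
from m import *
C=np.array([.533,.079])
for n,cc in(("top",(.5271,.0752)),("side",(.5259,.0747))):
    c=camera(n);im=disc(c,C);cv2.imwrite(f"pics/w_{n}.png",im);c0=np.array(cc)
    a=np.radians(np.arange(0,360,.25));p=255.-ring(im,C,c0,.121);p-=cv2.blur(p[None],(41,1))[0];p=np.clip(p,0,60)
    z=p*np.exp(-36j*a);s=np.array([z[i:i+160].sum() for i in range(0,1440,160)])
    print(n,"phase",[round(float(np.degrees(-np.angle(q)/36)%10),2) for q in s],np.abs(s).round(0))
    q=255.-ring(im,C,c0,.09);i=q>np.median(q)+50;d=np.degrees(a[i]);print("dark",[(round(float(g.mean()),1)) for g in np.split(d,np.where(np.diff(d)>2)[0]+1) if len(g)])
s=state();print(s["clock"],s["force"],s["ft_torque"])
cv2.imwrite("pics/w.png",np.hstack([cv2.resize(cv2.imread(f"pics/w_{n}.png"),(400,400),interpolation=3) for n in("top","side")]))
E
cp pics/w.png pics/w_a.png 2>/dev/null; python3 w.py; python3 d.py .5265 .0750 .086 -31
```

```text
top phase [4.04, 9.32, 3.49, 4.52, 7.85, 4.43, 4.41, 4.05, 2.62] [339.   5. 372. 367. 414. 592. 766. 677. 283.]
dark [105.9, 206.1, 267.2, 324.9]
side phase [4.32, 4.23, 0.68, 4.78, 4.42, 4.26, 4.17, 3.98, 4.28] [1606. 1696.  153. 1241.  986. 1035. 1518. 1262. 1561.]
dark [63.6, 101.2, 154.1, 288.4]
12.95 [-2.73373219  6.26614032  4.36670096] [1.01895379 0.50377363 0.02483722]
shift [ 0.0002 -0.0001 -0.0001] turn 1.0 psi -30.0 [0.5263 0.075  0.0859] j6 2.12
```

View pics/w.png

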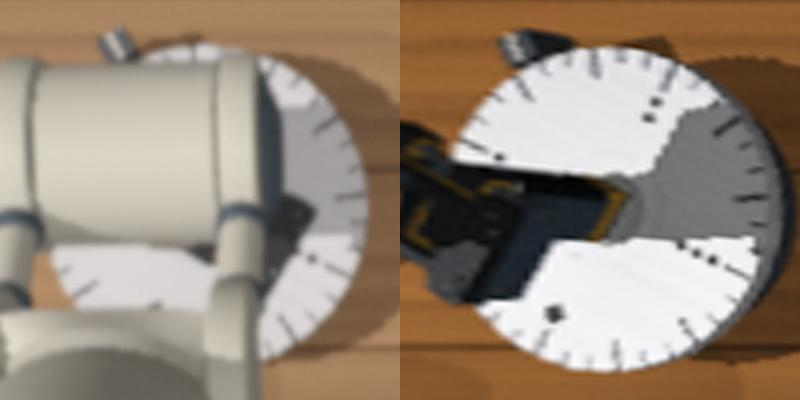

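The side view shows the diamond at crop (555,313), which with the tick phase gives heading 154.2, so the scale reads 125. That leaves 5 degrees more clockwise.

Emit:
servo_tool([
  [0, 0, 0, 1],
  [0, 0, 0, 2],
  [0, 0, 0, 3],
  [0, 0, 0, 4],
  [0, 0, 0, 5],
  [0, 0, 0, 5],
  [0, 0, 0, 5],
  [0, 0, 0, 5],
  [0, 0, 0, 5],
  [0, 0, 0, 5],
])

```text
clock: 14.2
tool_pos: [0.5264, 0.0751, 0.0859]
tool_rot: [[0.819, -0.574, -0.0], [-0.574, -0.819, 0.0], [-0.0, -0.0, -1.0]]
force: [-2.1, 5.9, 3.8]
grip_width: 0.322
grasp_force: 50.0
```

```bash
python3 w.py; python3 d.py .5265 .0750 .086 -35
```

```text
top phase [0.1, 8.8, 1.1, 0.19, 8.09, 9.73, 0.09, 0.19, 9.92] [324.   1. 237. 137. 452. 759. 585. 631. 932.]
dark [105.9, 149.4, 206.0, 324.9]
side phase [9.64, 0.65, 9.43, 9.28, 9.67, 9.58, 0.54, 0.21, 9.81] [1528.  900.  264. 1038.  992. 1448.  836. 1263. 1526.]
dark [59.6, 100.6, 149.2, 288.1]
14.3 [-2.45025332  6.97717666  4.60618575] [1.06129308 0.57640001 0.13963243]
shift [ 0.0001 -0.0001 -0.0001] turn -0.0 psi -35.0 [0.5263 0.075  0.0859] j6 2.21
```

The zero mark is at heading 149.7, so the scale reads about 120.5. Release and lift straight up.

Emit:
servo_tool([
  [0, 0, 0, 0],
  [0, 0, 0, 0],
  [0, 0, 0, 0],
  [0, 0, 0, 0],
  [0, 0, 0, 0],
  [0, 0, 0, 0],
  [0, 0, 0, 0],
  [0, 0, 0, 0],
  [0, 0, 0, 0],
  [0, 0, 0, 0],
], claw=-1)

```text
clock: 15.55
tool_pos: [0.5264, 0.0748, 0.0858]
tool_rot: [[0.818, -0.575, 0.0], [-0.575, -0.818, -0.0], [0.0, 0.0, -1.0]]
force: [0.8, -0.2, -0.4]
grip_width: 0.997
grasp_force: 0.0
```

Emit:
servo_tool([
  [0, 0, -0.01, 0],
  [0, 0, -0.03, 0],
  [0, 0, -0.06, 0],
  [0, 0, -0.1, 0],
  [0, 0, -0.14, 0],
  [0, 0, -0.16, 0],
  [0, 0, -0.16, 0],
  [-0.06, 0, -0.16, 0],
  [-0.12, 0, -0.16, 0],
  [-0.18, 0, -0.16, 0],
])

```text
clock: 16.8
tool_pos: [0.3771, 0.1787, 0.2451]
tool_rot: [[0.818, -0.575, -0.001], [-0.575, -0.818, -0.0], [-0.001, 0.001, -1.0]]
force: [0.8, 1.3, 0.7]
grip_width: 0.996
grasp_force: 0.0
```

Emit:
servo_tool([
  [-0.05, 0.06, 0, 0],
  [-0.05, 0.12, 0, 0],
  [-0.05, 0.15, 0, 0],
  [-0.05, 0.15, 0, 0],
  [-0.05, 0.15, 0, 0],
  [-0.05, 0.15, 0, 0],
  [-0.05, 0.15, 0, 0],
  [-0.05, 0.15, 0, 0],
  [-0.05, 0.15, 0, 0],
  [-0.05, 0.15, 0, 0],
])

```text
clock: 18.05
tool_pos: [0.252, 0.0843, 0.2458]
tool_rot: [[0.818, -0.575, -0.0], [-0.575, -0.818, 0.0], [-0.0, -0.0, -1.0]]
force: [-0.2, -1.0, 0.4]
grip_width: 0.997
grasp_force: 0.0
```

```bash
python3 w.py; python3 - <<'E'
from m import *
for n in("top","side"):
    print(n,white(camera(n),(.5265,.075,.116),z=.116,r=8,th=110))
E
```

```text
top phase [9.88, 9.69, 9.79, 9.9, 9.89, 9.72, 0.07, 9.92, 9.8] [749. 770. 703. 774. 814. 741. 743. 710. 859.]
dark [149.8, 277.1]
side phase [9.64, 9.82, 9.6, 0.01, 9.65, 9.59, 0.0, 9.83, 9.83] [1525. 1291. 1367. 1318. 1067. 1504. 1456. 1625. 1494.]
dark [59.6, 89.2, 149.4, 239.5, 278.0]
18.15 [0.32324344 0.26113266 0.30632899] [0.03311029 0.18096717 0.0389065 ]
top (148, array([0.5287, 0.0886]), np.float64(157.6))
side (150, array([0.5319, 0.0975]), np.float64(-35.2))
```

View pics/w.png

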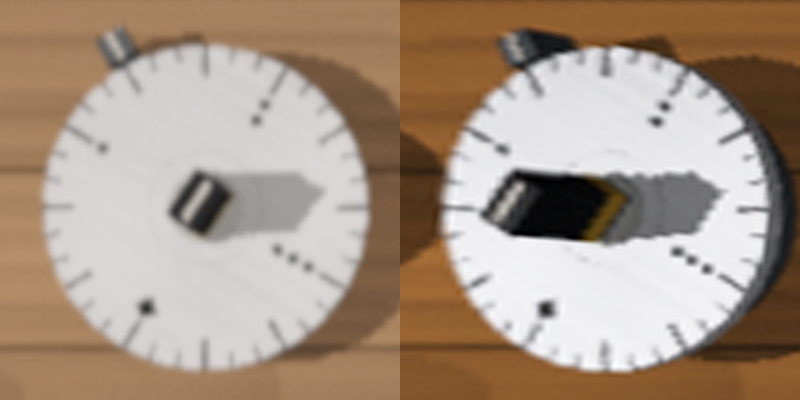

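Both views show the handle upright on the spindle and the long 120 line at the index: zero heading 149.8 against index 29.0 to 29.7 gives 120.1 to 120.8 degrees. The arm is clear, so I'll hand it in.

```bash
python3 -c "
from rig import *
print(finish_job())"
```

```text
the job is handed in; nothing more can be done
None
```

I fitted the handle fully down on the spindle, turned the wheel to about 120.5 degrees as measured from the camera images, released the handle and handed the job in; the hand-in gave no verdict.

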